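Turn the toiletries carousel until the bottle faces front

TASK

Spin the little turntable by pushing the tabs on its rim with your fingertips until the tall capped bottle stands at the front, in line with the arrow on the foot, and leave it at rest there. Do not push or lift the things standing on it: they ride round upright in their pockets, and everything else on the shelf stays where it is.

Things in the scene. Friction and masses are not known exactly. Their poses are not given: they have to be found in the camera images.
- foot: Fixed grey plastic foot of the turntable, a disc 190 mm across and 18 mm high under the tray. Origin on the turning axis, at the shelf surface. Its arrow sticks out from under the tray along the foot's own -x axis, roughly towards the robot: that is the front.
- arrow (a point): Top centre of the foot's arrow: a low tongue ending in a diamond-shaped block (22 mm high, 37 mm across, centred 149 mm from the axis), one corner pointing inwards at the axis.
- tray: White round tray, 236 mm across, 10 mm thick, that turns either way without stops about a vertical axis through its origin (centre of its underside, 20 mm above the shelf; x and y turn with it). Light friction holds it where it is left: under 2 N at the rim turns it and it does not coast. Four pockets (collars 12 mm high, 50 mm inside) at its +x, +y, -x and -y, 60 mm from the axis.
- tab (a point): Centre of the top of one of the tray's four like upright tabs, 76 mm above the shelf, at 45 degrees (between +x and +y) in the tray's frame; the others are at 135, 225 and 315. Each stands on the rim midway between two pockets: 10 mm thick, 26 mm radially (92 to 118 mm from the axis), 46 mm tall above the tray, flat faces square to the direction of turning.
- bottle: Amber glass bottle with a narrow neck and a black twist cap, the tallest thing on the turntable: 45 mm across, 92 mm tall, standing loose in one of the four pockets (any of them; up to 2.5 mm of play). Origin at the centre of its underside, 30 mm above the shelf.
- jar: Short glass jar with a metal lid, 45 mm across, 50 mm tall, loose in another pocket. Origin at the centre of its underside.
- beaker: Small open ceramic beaker, 45 mm across, 58 mm tall, loose in another pocket. Origin at the centre of its underside.
- tub: Low black tub, 45 mm across, 38 mm tall, loose in another pocket. Origin at the centre of its underside.
- soap_dish: Loose ceramic soap dish with a bar of soap in it, 125 x 85 x 29 mm, on the shelf to the left. Origin at the centre of its underside.
- pad_a: Loose silicone scraper pad, 105 x 72 x 13 mm, lying on the shelf to the right. Origin at the centre of its underside.
- pad_b: Second, like scraper pad, lying beside the first, farther right. Origin at the centre of its underside.
- tumbler: Loose glass tumbler, 72 mm across, 95 mm tall, on the shelf at the far left. Origin at the centre of its underside.
Not all that is in view belongs to the job. What is shaped like the jar but green is not meant. Several things have the shape of the bottle; the one meant has the colours described above.

How it is judged (in metres and radians):
At the end, for the whole second after the job is handed in: The bottle stands on the arrow's side of the turntable, within 10 mm sideways of the arrow's centre line; the tray is at rest; all four things on it stand upright in their pockets (y of bottle in the frame of foot between -0.01 and 0.01 m and x of bottle in the frame of foot below -0.045 m and angular speed of tray below 0.05 rad/s and angle between each of bottle, jar, beaker, tub's own z axis and vertical below 0.2 rad and height (world z) of each of bottle, jar, beaker, tub below 0.036 m); the robot touches nothing.
It fails at once if a thing standing on the turntable is lifted out of its pocket (height (world z) of any of bottle, jar, beaker, tub above 0.038 m).
It fails at once if a thing standing on the turntable is tipped (angle between any of bottle, jar, beaker, tub's own z axis and vertical above 0.3 rad).
It fails at once if the robot presses on a thing standing on the turntable (more than 2 N) (contact force between any of the arm, the fingers and bottle above 2 N or contact force between any of the arm, the fingers and jar above 2 N or contact force between any of the arm, the fingers and beaker above 2 N or contact force between any of the arm, the fingers and tub above 2 N).
It fails at once if the soap dish, a scraper pad or the tumbler is moved by more than 15 mm (distance of any of soap_dish, pad_a, pad_b, tumbler from where it was at the start of the episode above 0.015 m).
It also fails if it takes over 58 s, if anything falls off the work surface, if the arm or the gripper's body presses on something with over 40 N, if the wrist force passes 120 N, or if a joint passes its speed limit or range.

ROBOT

A 7-joint arm with a two-finger parallel gripper is mounted at the origin on the work surface. World frame = base frame: x ahead of the robot, y to its left, z up, the work surface at z = 0. Lengths are in m, angles in degrees, forces in N, time in s.
With the tool pointing down it reaches from about 0.425 to 0.875 m from the base axis. Payload 4.7 kg.
Tool frame: the origin (TCP) lies at the very end of the fingers, on their centre line; the grasp point (between the pads) lies env.hold_point_z behind it (env.hold_point_z is the distance from the TCP to the grasp point, in m); z points along the fingers, y is the line along which they close (so a half turn about z gives the same grasp; the last joint's range is limited). The gripper opens to 87 mm and grips with 3 to 60 N. Pads are 19 mm wide; open, the fingers measure 117 mm over their backs; the gripper's body (75 mm by 190 mm) begins 51 mm behind the grasp point.
Start: joints at [74.49, 18.392, -4.016, 83.108, 1.295, 78.541, -3.26], TCP at [0.183, -0.624, 0.189] pointing down, gripper open.
Joint ranges: [-163.93, 163.93], [-17.29, 119.83], [-79.2, 71.16], [3.27, 140.29], [-89.18, 269.18], [5.43, 117.66], [-154.24, 154.24]. Speed limits (degrees/s): [147.25, 147.25, 180, 180, 180, 180, 180].

INTERFACE

Orientations are given as [roll, pitch, yaw] about the fixed x, y, z axes, in that order (R = Rz(yaw) Ry(pitch) Rx(roll)).
In Python, from cell import env gives the robot as it stands.
- The arm moves only by the shell command python3 -m jog 'ROWS' [FORCE]. ROWS is JSON, a list of rows, each an object with "dp": the shift along the tool's x, y, z in cm, a list of three; "twist": the turn about the tool's z in degrees; "fingers": the opening, from 0 (shut) to 1 (fully open). A call has 1 to 8 rows; each row is the pose to reach, as a shift and turn from the pose commanded when the call began, along the tool's axes at that moment; what a row does not reach only later rows make up. A row lasts 1/8 s, in which the tool goes at most 62.5 mm and 10.7 degrees, less where a joint would pass 70% of its speed; a pose out of reach is approached as far as the arm can. A call with a gripper value outside its range is refused whole. The fingers move at their own pace and stop on an object; FORCE is the grip in N (left out, the last holds). Time passes only in rows, so rows that repeat a pose let the fingers close. It gives the time, the measured TCP pose, the force, the opening and the grip force at its end, in the units of the state.
- env.get_obs(): the state, without advancing time (a new reading comes with each control period).
- env.read_camera(name): name is "scene" or "top"; returns a dict with "pixels" (420x560x3 uint8, blue, green, red), "depth" (420x560 float32, m along the optical axis (not along the pixel's ray), 0 where there is no reading), "fx", "fy", "cx", "cy" (pixels), "rvec" (rotation vector, rad) and "tvec" (3), from world to camera coordinates, as OpenCV has them. Camera axes: x right, y down, z forward; pixel columns grow to the right and rows downward; lengths in m; the calibration is good to about 2 mm. A picture is of the moment at which its call begins.
- env.sign_off(): hands the job in; it is judged then, once.
The state is a dict: "time_s": time; "qpos": joint angles; "joint_velocities": joint speeds; "effort": joint torques, N m; "tool_pos": TCP position; "tool_rot": TCP orientation; "force": force on the tool from outside, world axes, zero at the start; "wrist_torque": the same for the moment, N m; "grip_width": finger opening in m; "grasp_force": force on a finger pad.
Only numpy, scipy, OpenCV 4.12 (cv2) and the standard library are available. Lean on these libraries where they do the work, as an engineer would, in place of code of your own. Each camera call takes 0.05 s, during which the arm holds its last target. There are 200 camera calls.

## Working session

There is one attempt and no reset: what is moved stays moved. The work goes in short steps, Python scripts to look and compute and a shell command to move; the robot and the scene stay as the last step left them, time stands still between calls to the robot, and variables do not carry over. Pictures are saved under pics/ and viewed, at most 10 in all, crops included, and the job is handed in when it is done.

```bash
ls; mkdir -p pics; python3 - <<'E'
from cell import env
import cv2
for n in("scene","top"):
    c=env.read_camera(n); cv2.imwrite(f"pics/{n}0.png",c["pixels"])
    print(n,c["fx"],c["cx"],c["cy"],c["rvec"],c["tvec"])
o=env.get_obs(); print(o["time_s"],o["tool_pos"],o["tool_rot"],env.hold_point_z)
E
```

```text
pics
scene 420.88770655921076 276.2003121001734 208.6748972106732 [ 1.02901564  2.65800801 -0.73944826] [ 0.42377391 -0.22279427  1.26118252]
top 399.041973612201 283.1342269841636 203.94553952872883 [ 2.18021467 -2.17992182  0.0590442 ] [-0.02663607  0.50992949  1.04437741]
0.1 [ 0.1824151  -0.62331203  0.18796168] [-1.79901749e+02  6.04934254e-03  1.63217561e+01] 0.0187
```

View pics/scene0.png

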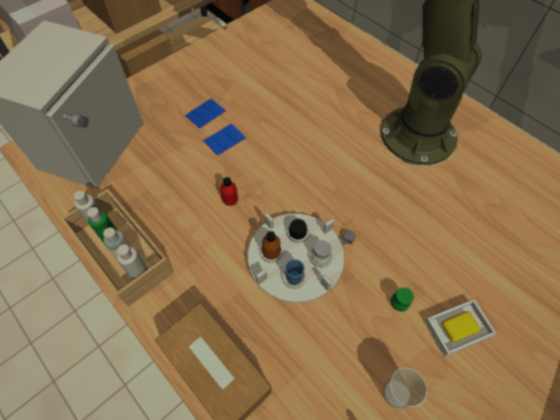

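View pics/top0.png

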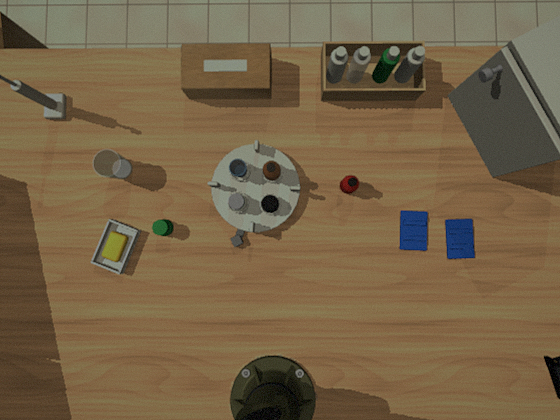

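The top view has +x up and +y left. The tray is at about (255,187), with the amber bottle at (271,170) and its tabs at (257,146), (213,184), (253,228) and (296,188). The arrow block is at (238,240). The green jar at (163,228) and the red bottle at (349,184) are distractors.

```bash
cat > h.py <<'E'
import cv2,numpy as np
from cell import env
def ray(c,uv,z):
    R=cv2.Rodrigues(np.array(c["rvec"],float))[0];t=np.array(c["tvec"],float).ravel()
    uv=np.atleast_2d(uv).astype(float)
    d=np.c_[(uv[:,0]-c["cx"])/c["fx"],(uv[:,1]-c["cy"])/c["fy"],np.ones(len(uv))]@R
    o=-R.T@t
    return o+d*((z-o[2])/d[:,2])[:,None]
def world(c):
    v,u=np.mgrid[:420,:560];R=cv2.Rodrigues(np.array(c["rvec"],float))[0];t=np.array(c["tvec"],float).ravel()
    D=c["depth"];P=np.stack([(u-c["cx"])/c["fx"]*D,(v-c["cy"])/c["fy"]*D,D],-1)
    return (P-t)@R
E
python3 - <<'E'
from h import *
c=env.read_camera("top");im=c["pixels"];W=world(c);Z=W[...,2]
cv2.imwrite("pics/c1.png",cv2.resize(im[130:260,140:370],None,fx=3.4,fy=3.4,interpolation=cv2.INTER_CUBIC))
v,u=np.mgrid[:420,:560]; near=np.hypot(u-255,v-187)<60
def blobs(m,z=None,lab=""):
    n,L,s,ce=cv2.connectedComponentsWithStats(m.astype(np.uint8))
    for i in range(1,n):
        if s[i,4]>8: print(lab,s[i,4],ce[i].round(1),np.median(Z[L==i]).round(4),ray(c,ce[i],z if z else np.median(Z[L==i])).round(4))
tr=near&(abs(Z-.03)<.006)&(im.min(2)>90)
cn=max(cv2.findContours(tr.astype(np.uint8),0,2)[0],key=cv2.contourArea)
h=cv2.convexHull(cn)
P=ray(c,h[:,0],.03)[:,:2];A=np.c_[2*P,np.ones(len(P))];x=np.linalg.lstsq(A,(P**2).sum(1),rcond=None)[0]
print("tray centre",x[:2],"r",np.sqrt(x[2]+x[:2]@x[:2]))
r=np.hypot(W[...,0]-x[0],W[...,1]-x[1])
blobs(near&(Z>.06)&(r>.085),.076,"tab")
blobs(near&(Z>.045)&(r<.085),None,"thing")
blobs(near&(Z>.01)&(Z<.03)&(r>.13),.022,"arrow")
hsv=cv2.cvtColor(im,cv2.COLOR_BGR2HSV)
blobs((hsv[...,1]<60)&(im.max(2)<130)&(np.hypot(u-238,v-240)<12),.022,"arrow col")
E
```

```text
tray centre [0.55426166 0.04731882] r 0.11617395759599732
tab 42 [256.5 144.2] 0.074 [[0.658  0.0404 0.076 ]]
tab 50 [213.1 183. ] 0.0739 [[0.5592 0.1498 0.076 ]]
tab 45 [295.2 187.2] 0.0734 [[ 0.5481 -0.0578  0.076 ]]
tab 40 [251.5 226.5] 0.0743 [[0.4493 0.0518 0.076 ]]
thing 163 [237.3 166.2] 0.0781 [[0.6015 0.0886 0.0781]]
thing 276 [271.6 169.3] 0.0938 [[0.5909 0.0011 0.0938]]
thing 251 [237. 201.] 0.0783 [[0.5132 0.0884 0.0783]]
thing 241 [270. 203.] 0.0667 [[0.509  0.0061 0.0667]]
arrow 93 [237.1 239.2] 0.0208 [[0.4165 0.0948 0.022 ]]
arrow col 144 [237.7 237.7] 0.0198 [[0.4205 0.0932 0.022 ]]
```

View pics/c1.png

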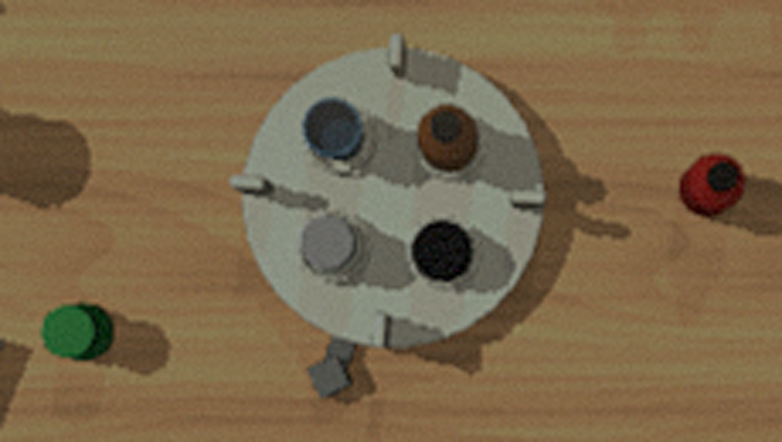

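```bash
cat >> h.py <<'E'
from scipy.spatial.transform import Rotation as Ro
def plan(ts,start=None):
    "targets (x,y,z,yaw) -> dp cm, twist deg in the tool axes of the start pose"
    o=env.get_obs(); p=np.array(o["tool_pos"]);yaw=o["tool_rot"][2]
    if start is not None: p,yaw=np.array(start[:3]),start[3]
    R=Ro.from_euler("xyz",[180,0,yaw],degrees=True)
    for t in ts: print((R.inv().apply(np.array(t[:3])-p)*100).round(1).tolist(), round(-((t[3]-yaw+180)%360-180),1))
E
python3 - <<'E'
from h import *
s=np.array([.183,-.624,.188,16.3]);e=np.array([.660,.0405,.188,177])
m=s+(e-s)*.5
plan([s+(m-s)*k/7 for k in range(1,8)]);print();plan([m+(e-m)*k/7 for k in range(1,8)],m)
E
```

```text
[4.6, -3.5, 0.0] -11.5
[9.2, -7.1, 0.0] -22.9
[13.8, -10.7, 0.0] -34.4
[18.4, -14.3, 0.0] -45.9
[23.1, -17.9, 0.0] -57.4
[27.7, -21.5, 0.0] -68.9
[32.3, -25.1, 0.0] -80.3

[4.3, 3.9, 0.0] -11.5
[8.6, 7.9, 0.0] -23.0
[13.0, 11.8, 0.0] -34.4
[17.3, 15.7, 0.0] -45.9
[21.6, 19.7, 0.0] -57.4
[25.9, 23.6, 0.0] -68.9
[30.2, 27.5, 0.0] -80.4
```

```bash
python3 -m jog '[{"dp":[4,-3.1,0],"twist":-10,"fingers":0.3},{"dp":[8,-6.2,0],"twist":-20,"fingers":0.3},{"dp":[12,-9.4,0],"twist":-30,"fingers":0.3},{"dp":[16.2,-12.6,0],"twist":-40,"fingers":0.3},{"dp":[20.2,-15.7,0],"twist":-50,"fingers":0.3},{"dp":[24.3,-18.9,0],"twist":-60,"fingers":0.3},{"dp":[28.3,-22,0],"twist":-70,"fingers":0.3},{"dp":[32.3,-25.1,0],"twist":-80,"fingers":0.3}]'
python3 - <<'E'
from h import *
o=env.get_obs();print(o["tool_pos"],o["tool_rot"],o["qpos"])
s=np.array([*o["tool_pos"],o["tool_rot"][2]]);e=np.array([.660,.0405,.188,177])
plan([s+(e-s)*k/8 for k in range(1,9)])
E
```

```text
time_s: 1.15
tool_pos: [0.4227, -0.2907, 0.1889]
tool_rot: [-180.0, 0.0, 96.6]
force: [-0.2, 0.6, -1.4]
grip_width: 0.0274
grasp_force: 0.0
[ 0.42270473 -0.29069891  0.18886698] [-1.79992359e+02  1.71936237e-02  9.66432881e+01] [ 57.2071302    2.91355435 -26.38315979 101.52776043   1.35355788
  75.86109318  37.16615223]
[3.8, 3.4, 0.0] -10.0
[7.5, 6.9, 0.0] -20.1
[11.3, 10.3, 0.0] -30.1
[15.1, 13.7, 0.0] -40.2
[18.8, 17.1, 0.1] -50.2
[22.6, 20.6, 0.1] -60.3
[26.4, 24.0, 0.1] -70.3
[30.2, 27.4, 0.1] -80.4
```

```bash
python3 -m jog '[{"dp":[3.8,3.4,0],"twist":-10},{"dp":[7.5,6.9,0],"twist":-20},{"dp":[11.3,10.3,0],"twist":-30},{"dp":[15.1,13.7,0],"twist":-40},{"dp":[18.8,17.1,0],"twist":-50},{"dp":[22.6,20.6,0],"twist":-60},{"dp":[26.4,24,0],"twist":-70},{"dp":[30.2,27.4,0],"twist":-80.4}]' && python3 -m jog '[{"dp":[0,0,0],"twist":0},{"dp":[0,0,0],"twist":0}]'
python3 - <<'E'
from h import *
o=env.get_obs();print(o["tool_pos"],o["tool_rot"],o["qpos"],o["grip_width"])
plan([[.660,.0405,.1,177],[.660,.0405,.062,177]])
c=env.read_camera("scene");cv2.imwrite("pics/s2.png",cv2.resize(c["pixels"][150:350,180:440],None,fx=3,fy=3))
E
```

```text
[ 0.42270473 -0.29069891  0.18886698] [-1.79992359e+02  1.71936237e-02  9.66432881e+01] [ 57.2071302    2.91355435 -26.38315979 101.52776043   1.35355788
  75.86109318  37.16615223] 0.027384689839832
[30.2, 27.4, 8.9] -80.4
[30.2, 27.4, 12.7] -80.4validation failed for argument at $[0]...
```

View pics/s2.png

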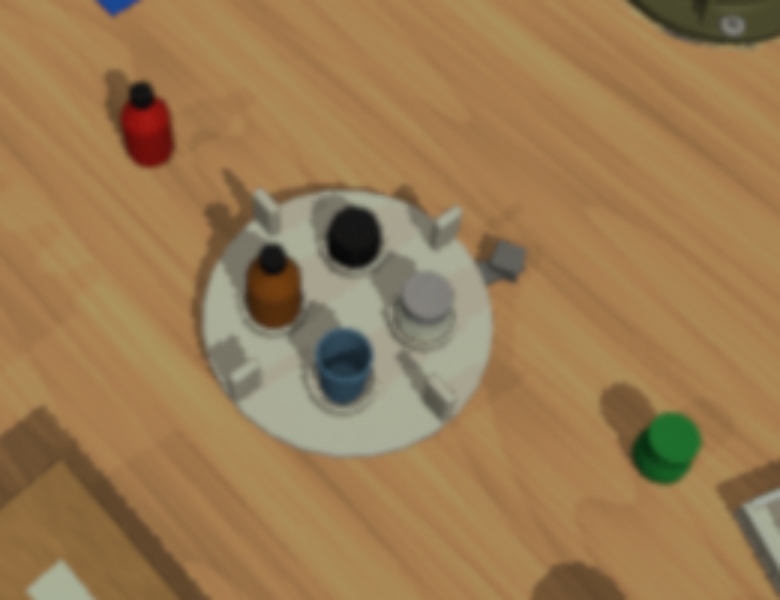

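The move was refused because every row needs "fingers". The picture shows the tray as it was: bottle at (272,290), tabs at (265,210), (445,225), (440,395) and (240,378).

```bash
python3 -m jog '[{"dp":[3.8,3.4,0],"twist":-10,"fingers":0.3},{"dp":[7.5,6.9,0],"twist":-20,"fingers":0.3},{"dp":[11.3,10.3,0],"twist":-30,"fingers":0.3},{"dp":[15.1,13.7,0],"twist":-40,"fingers":0.3},{"dp":[18.8,17.1,0],"twist":-50,"fingers":0.3},{"dp":[22.6,20.6,0],"twist":-60,"fingers":0.3},{"dp":[26.4,24,0],"twist":-70,"fingers":0.3},{"dp":[30.2,27.4,0],"twist":-80.4,"fingers":0.3}]' && python3 -m jog '[{"dp":[0,0,0],"twist":0,"fingers":0.3},{"dp":[0,0,0],"twist":0,"fingers":0.3}]'
python3 - <<'E'
from h import *
o=env.get_obs();print(o["tool_pos"],o["tool_rot"],o["qpos"],o["grip_width"])
plan([[.660,.0405,.1,177],[.660,.0405,.062,177]])
E
```

```text
time_s: 2.2
tool_pos: [0.662, 0.0388, 0.1886]
tool_rot: [-180.0, -0.0, 177.0]
force: [-0.4, -0.5, -0.7]
grip_width: 0.0261
grasp_force: 0.0
time_s: 2.45
tool_pos: [0.6608, 0.0374, 0.1882]
tool_rot: [-180.0, -0.1, 176.6]
force: [-0.6, -0.9, 0.2]
grip_width: 0.0262
grasp_force: 0.0
[0.66081486 0.03740055 0.18824425] [-1.79953107e+02 -7.39420500e-02  1.76645701e+02] [ 27.84733807  26.35931508 -46.32591971  79.95625236  18.95775293
  81.71166268  68.44684765] 0.026153922186798868
[0.1, 0.3, 8.8] -0.4
[0.1, 0.3, 12.6] -0.4
```

```bash
python3 -m jog '[{"dp":[0.1,0.3,3],"twist":0,"fingers":0.3},{"dp":[0.1,0.3,6],"twist":0,"fingers":0.3},{"dp":[0.1,0.3,8.5],"twist":0,"fingers":0.3},{"dp":[0.1,0.3,10],"twist":0,"fingers":0.3},{"dp":[0.1,0.3,10.8],"twist":0,"fingers":0.3},{"dp":[0.1,0.3,11.6],"twist":0,"fingers":0.3},{"dp":[0.1,0.3,12.4],"twist":0,"fingers":0.3},{"dp":[0.1,0.3,12.4],"twist":0,"fingers":0.3}]'
python3 - <<'E'
from h import *
o=env.get_obs();print(o["tool_pos"],o["tool_rot"],o["grip_width"])
cx,cy=.5537,.046
a0=o["tool_rot"][2]-180
T=lambda a,r=.108:[cx+r*np.cos(np.radians(a)),cy+r*np.sin(np.radians(a)),.064,a+180]
plan([T(-3-7*k) for k in range(1,9)])
E
```

```text
time_s: 3.45
tool_pos: [0.66, 0.0412, 0.0644]
tool_rot: [-180.0, -0.0, 176.7]
force: [-0.2, -0.1, 0.2]
grip_width: 0.0261
grasp_force: 0.0
[0.6600322  0.04116844 0.06444789] [-1.79988412e+02 -4.40741009e-02  1.76728039e+02] 0.02609719493342401
[-0.1, -1.4, 0.0] 6.7
[0.2, -2.7, 0.0] 13.7
[0.5, -3.9, 0.0] 20.7
[1.1, -5.1, 0.0] 27.7
[1.8, -6.3, 0.0] 34.7
[2.6, -7.3, 0.0] 41.7
[3.5, -8.2, 0.0] 48.7
[4.6, -9.0, 0.0] 55.7
```

```bash
python3 -m jog '[{"dp":[0,-0.7,0],"twist":3.5,"fingers":0.3},{"dp":[-0.1,-1.4,0],"twist":6.7,"fingers":0.3},{"dp":[0,-2,0],"twist":10,"fingers":0.3},{"dp":[0.2,-2.7,0],"twist":13.7,"fingers":0.3},{"dp":[0.5,-3.9,0],"twist":20.7,"fingers":0.3},{"dp":[1.1,-5.1,0],"twist":27.7,"fingers":0.3},{"dp":[1.8,-6.3,0],"twist":34.7,"fingers":0.3},{"dp":[1.8,-6.3,0],"twist":34.7,"fingers":0.3}]'
python3 - <<'E'
from h import *
c=env.read_camera("scene");cv2.imwrite("pics/s3.png",cv2.resize(c["pixels"][150:350,180:440],None,fx=3,fy=3))
o=env.get_obs();print(o["tool_pos"],o["tool_rot"],o["qpos"])
cx,cy=.5537,.046
T=lambda a,r=.108:[cx+r*np.cos(np.radians(a)),cy+r*np.sin(np.radians(a)),.064,a+180]
plan([T(-38-7*k) for k in range(1,9)])
E
```

```text
time_s: 4.45
tool_pos: [0.6389, -0.022, 0.0654]
tool_rot: [-180.0, 0.1, 142.0]
force: [-0.6, 0.2, 0.3]
grip_width: 0.0263
grasp_force: 0.0
[ 0.63911907 -0.02082911  0.06541891] [1.79985357e+02 5.24851747e-02 1.42114162e+02] [ 28.77220649  26.52901431 -37.69976808  92.02583875  17.24687752
  67.32347344  39.41096366]
[0.1, -1.3, 0.1] 7.1
[0.4, -2.6, 0.1] 14.1
[0.8, -3.9, 0.1] 21.1
[1.3, -5.1, 0.1] 28.1
[2.0, -6.2, 0.1] 35.1
[2.8, -7.2, 0.1] 42.1
[3.8, -8.1, 0.1] 49.1
[4.8, -8.9, 0.1] 56.1
```

View pics/s3.png

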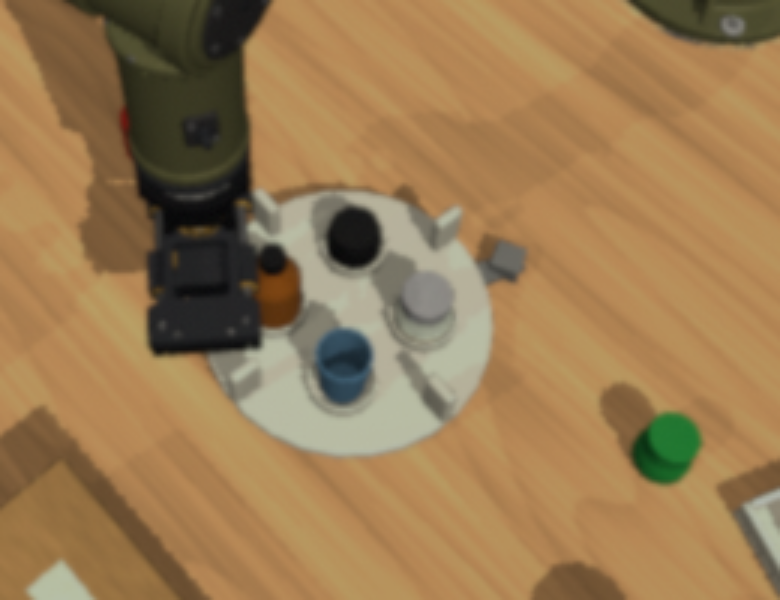

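The tray has not turned: its tabs are where they were, yet the gripper has moved on past the far tab. I'll check where the fingers really are relative to the tab.

```bash
python3 - <<'E'
from h import *
o=env.get_obs();print(o["tool_pos"],o["grip_width"])
ims=[]
for n in("top","scene"):
    c=env.read_camera(n);W=world(c);v,u=np.mgrid[:420,:560]
    r=np.hypot(W[...,0]-.5537,W[...,1]-.046)
    m=(W[...,2]>.06)&(W[...,2]<.085)&(r>.085)&(r<.16)
    k,L,s,ce=cv2.connectedComponentsWithStats(m.astype(np.uint8))
    for i in range(1,k):
        if s[i,4]>8: print(n,s[i,4],ce[i].round(1),ray(c,ce[i],.076).round(4))
    p=cv2.projectPoints(np.array([o["tool_pos"],[.658,.0404,.076]],float),np.array(c["rvec"],float),np.array(c["tvec"],float),np.array([[c["fx"],0,c["cx"]],[0,c["fy"],c["cy"]],[0,0,1]]),None)[0][:,0]
    print(n,p)
    im=c["pixels"].copy()
    for q in p: cv2.drawMarker(im,tuple(int(t) for t in q.round()),(0,255,255),0,6)
    a,b=(255,187) if n=="top" else (285,250)
    ims.append(cv2.resize(im[b-75:b+75,a-65:a+65],None,fx=3,fy=3,interpolation=cv2.INTER_CUBIC))
cv2.imwrite("pics/b4.png",np.hstack(ims))
E
```

```text
[ 0.63911907 -0.02082911  0.06541891] 0.025974290838228452
top 13 [255.8 147.5] [[0.6497 0.042  0.076 ]]
top 48 [213.  182.9] [[0.5594 0.15   0.076 ]]
top 40 [251.5 226.5] [[0.4493 0.0518 0.076 ]]
top [[280.66354042 152.35546353]
 [256.49308476 144.2378844 ]]
scene 52 [268.5 217.6] [[ 0.5512 -0.0528  0.076 ]]
scene 60 [329.2 222.8] [[0.4524 0.0565 0.076 ]]
scene 70 [261.4 273.8] [[0.6603 0.0454 0.076 ]]
scene 70 [326.6 280.1] [[0.5626 0.1545 0.076 ]]
scene [[249.71439962 250.40725058]
 [260.74155324 271.68314099]]
```

View pics/b4.png

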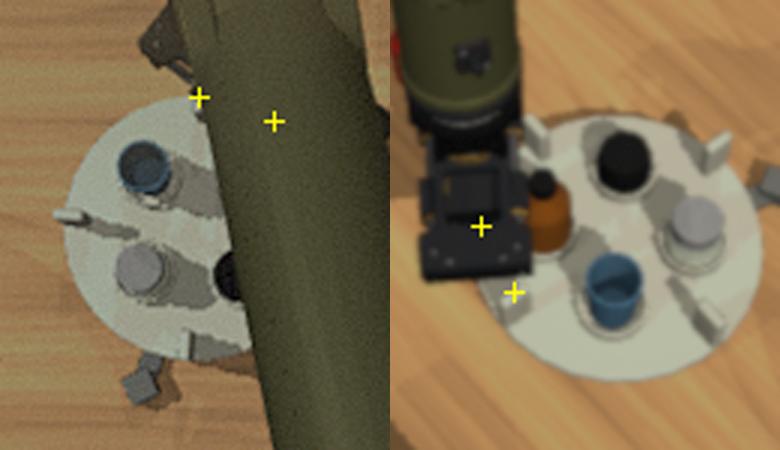

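```bash
python3 - <<'E'
from h import *
o=env.get_obs();R=Ro.from_euler("xyz",o["tool_rot"],degrees=True);p=np.array(o["tool_pos"])
for n in("scene","top"):
    c=env.read_camera(n);W=world(c)
    ok=(c["depth"]>0)&(W[...,2]>.04)&(np.linalg.norm(W-p,axis=-1)<.22)&(c["pixels"].max(2)<110)
    T=R.inv().apply(W[ok]-p)
    for z0 in np.arange(-.2,.02,.01):
        s=T[(T[:,2]>=z0)&(T[:,2]<z0+.01)&(abs(T[:,1])<.11)&(abs(T[:,0])<.07)]
        if len(s)>5: print(n,"z %.2f"%z0,len(s),"x",np.percentile(s[:,0],[2,98]).round(3),"y",np.percentile(s[:,1],[2,98]).round(3))
E
```

```text
scene z -0.20 8 x [-0.037  0.034] y [0.014 0.019]
scene z -0.18 18 x [-0.022  0.026] y [0.01  0.019]
scene z -0.17 40 x [-0.02   0.026] y [0.014 0.02 ]
scene z -0.16 66 x [-0.023  0.025] y [0.012 0.02 ]
scene z -0.15 821 x [-0.034  0.035] y [0.015 0.097]
scene z -0.14 97 x [-0.035  0.036] y [0.009 0.097]
scene z -0.13 499 x [-0.036  0.037] y [-0.018  0.094]
scene z -0.12 115 x [-0.036  0.037] y [-0.016  0.089]
scene z -0.11 59 x [-0.036  0.034] y [-0.017  0.089]
scene z -0.06 67 x [0.041 0.059] y [-0.019  0.002]
scene z -0.05 15 x [0.041 0.059] y [-0.005  0.001]
scene z -0.04 23 x [0.04  0.066] y [-0.016  0.002]
scene z -0.03 27 x [0.037 0.068] y [-0.021  0.013]
scene z -0.02 25 x [0.036 0.068] y [0.003 0.014]
scene z -0.01 22 x [0.042 0.067] y [0.005 0.013]
scene z 0.00 30 x [0.041 0.068] y [-0.089  0.013]
scene z 0.01 29 x [0.041 0.068] y [-0.087  0.014]
top z -0.15 213 x [-0.036  0.036] y [-0.092  0.096]
top z -0.14 11 x [-0.015  0.036] y [-0.061  0.093]
top z -0.13 18 x [0.026 0.037] y [0.041 0.088]
top z -0.12 26 x [0.025 0.037] y [0.043 0.086]
```

The gripper body is where the kinematics say, so the fingertips must have passed over or barely missed the top of the tab. I'll lift, go back to the tab and straddle it lower. The gripper body clears the bottle there, since it sits farther out radially.

```bash
python3 - <<'E'
from h import *
cx,cy=.5537,.046
T=lambda a,z,r=.106:[cx+r*np.cos(np.radians(a)),cy+r*np.sin(np.radians(a)),z,a+180]
plan([T(-38,.11),T(-3,.11),T(-3,.046)])
E
```

```text
[0.2, -0.1, -4.5] 0.1
[2.1, 6.0, -4.5] -34.9
[2.1, 6.0, 1.9] -34.9
```

```bash
python3 -m jog '[{"dp":[0,0,-4.5],"twist":0,"fingers":0.3},{"dp":[0.5,1.5,-4.5],"twist":-9,"fingers":0.3},{"dp":[1,3,-4.5],"twist":-18,"fingers":0.3},{"dp":[1.6,4.5,-4.5],"twist":-27,"fingers":0.3},{"dp":[2.1,6,-4.5],"twist":-35,"fingers":0.3},{"dp":[2.1,6,-4.5],"twist":-35,"fingers":0.3},{"dp":[2.1,6,-4.5],"twist":-35,"fingers":0.3}]'
python3 - <<'E'
from h import *
c=env.read_camera("scene");cv2.imwrite("pics/s5.png",cv2.resize(c["pixels"][190:340,200:380],None,fx=4,fy=4,interpolation=cv2.INTER_CUBIC))
cx,cy=.5537,.046
T=lambda a,z,r=.106:[cx+r*np.cos(np.radians(a)),cy+r*np.sin(np.radians(a)),z,a+180]
plan([T(-3,.09),T(-3,.046)])
E
```

```text
time_s: 5.58
tool_pos: [0.659, 0.0389, 0.1097]
tool_rot: [-180.0, -0.0, 176.9]
force: [-0.5, 0.3, -0.9]
grip_width: 0.0261
grasp_force: 0.0
[-0.0, 0.2, 2.0] -0.1
[-0.0, 0.2, 6.4] -0.1
```

View pics/s5.png

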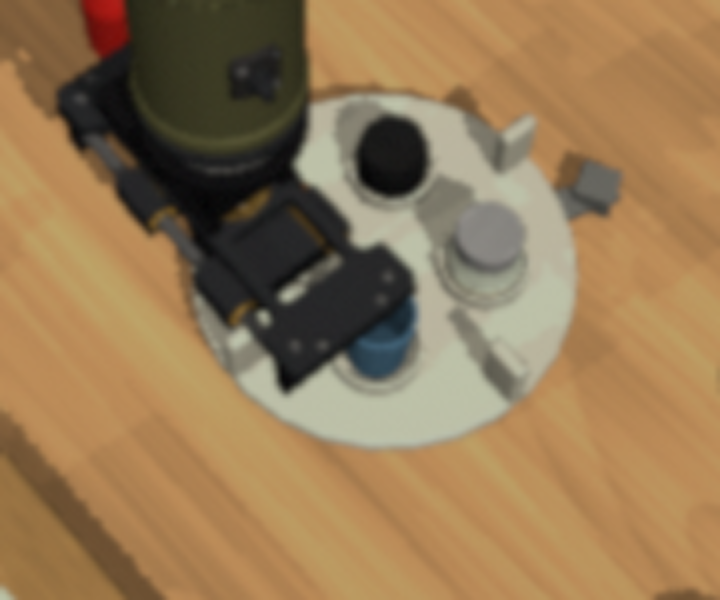

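The tab is visible at (240,345), next to and below the gripper, whose long axis lies along the turning direction as planned. Next I descend to 46 mm.

```bash
python3 -m jog '[{"dp":[0,0.2,1],"twist":0,"fingers":0.3},{"dp":[0,0.2,2],"twist":0,"fingers":0.3},{"dp":[0,0.2,3],"twist":0,"fingers":0.3},{"dp":[0,0.2,4],"twist":0,"fingers":0.3},{"dp":[0,0.2,5],"twist":0,"fingers":0.3},{"dp":[0,0.2,5.8],"twist":0,"fingers":0.3},{"dp":[0,0.2,6.4],"twist":0,"fingers":0.3},{"dp":[0,0.2,6.4],"twist":0,"fingers":0.3}]' && python3 -m jog '[{"dp":[0,-0.5,0],"twist":2,"fingers":0.3},{"dp":[0,-1,0],"twist":4,"fingers":0.3},{"dp":[0,-1.5,0],"twist":7,"fingers":0.3},{"dp":[0.1,-2,0],"twist":10,"fingers":0.3}]'
cat >> h.py <<'E'
def tabs():
    for n in("top","scene"):
        c=env.read_camera(n);W=world(c);r=np.hypot(W[...,0]-.5537,W[...,1]-.046)
        m=(W[...,2]>.066)&(W[...,2]<.084)&(r>.088)&(r<.13)&(c["pixels"].max(2)>90)
        k,L,s,ce=cv2.connectedComponentsWithStats(m.astype(np.uint8))
        for i in range(1,k):
            if s[i,4]>15:
                p=W[L==i].mean(0); print(n,s[i,4],ce[i].round(1),"angle",np.degrees(np.arctan2(p[1]-.046,p[0]-.5537)).round(1))
E
python3 -c "
from h import *
tabs()"
```

```text
time_s: 6.62
tool_pos: [0.6589, 0.0415, 0.0454]
tool_rot: [-180.0, -0.0, 177.0]
force: [0.7, -0.1, -0.5]
grip_width: 0.0259
grasp_force: 0.0
time_s: 7.12
tool_pos: [0.6574, 0.0208, 0.0463]
tool_rot: [-180.0, 0.0, 166.8]
force: [-0.2, 0.4, -0.5]
grip_width: 0.0265
grasp_force: 0.0
top 41 [212.6 182.6] angle 86.4
top 31 [251.1 226.4] angle 176.1
scene 48 [329.2 222.2] angle 175.1
scene 57 [326.7 279.5] angle 86.2
```

```bash
python3 - <<'E'
from h import *
cx,cy=.5537,.046
T=lambda a,z,r=.106:[cx+r*np.cos(np.radians(a)),cy+r*np.sin(np.radians(a)),z,a+180]
plan([T(-13.2-6*k,.046) for k in range(1,5)])
E
```

```text
[0.1, -1.0, 0.0] 6.1
[0.3, -2.0, 0.0] 12.1
[0.6, -3.1, 0.0] 18.1
[1.0, -4.2, 0.0] 24.1
```

```bash
python3 -m jog '[{"dp":[0,-0.5,0],"twist":3,"fingers":0.3},{"dp":[0.1,-1,0],"twist":6,"fingers":0.3},{"dp":[0.2,-1.5,0],"twist":9,"fingers":0.3},{"dp":[0.3,-2,0],"twist":12,"fingers":0.3}]'; python3 -c "
from h import *
tabs()
c=env.read_camera('scene');cv2.imwrite('pics/s6.png',cv2.resize(c['pixels'][190:340,200:380],None,fx=4,fy=4,interpolation=cv2.INTER_CUBIC))"
```

```text
time_s: 7.72
tool_pos: [0.6499, 0.0026, 0.0461]
tool_rot: [180.0, 0.0, 154.9]
force: [0.4, 0.2, 0.2]
grip_width: 0.0263
grasp_force: 0.0
top 42 [212.6 182.6] angle 86.5
top 31 [251.1 226.4] angle 176.1
scene 25 [269.6 217.9] angle -92.7
scene 50 [329.2 222.3] angle 175.1
scene 59 [326.7 279.6] angle 86.2
```

View pics/s6.png

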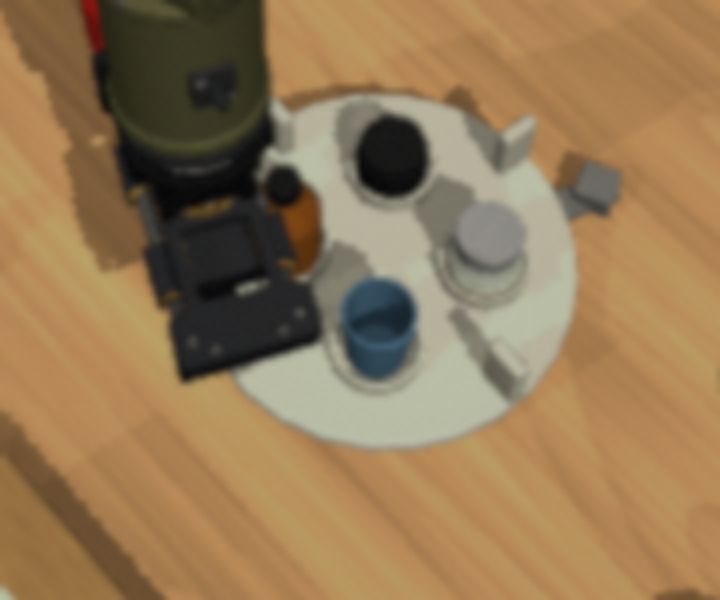

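The tray still hasn't moved, so the fingertips can't be where I assume. I'll raise the tool and look at the fingers from the side.

```bash
python3 -m jog '[{"dp":[0,0,-5],"twist":0,"fingers":0.3},{"dp":[0,0,-10],"twist":0,"fingers":0.3},{"dp":[0,0,-16],"twist":0,"fingers":0.3},{"dp":[0,0,-22],"twist":0,"fingers":0.3},{"dp":[0,0,-26],"twist":0,"fingers":0.3},{"dp":[0,0,-30],"twist":0,"fingers":0.3},{"dp":[0,0,-30],"twist":0,"fingers":0.3}]'
python3 - <<'E'
from h import *
o=env.get_obs();p=np.array(o["tool_pos"]);print(o["qpos"])
R=Ro.from_euler("xyz",o["tool_rot"],degrees=True)
for n in("top","scene"):
    c=env.read_camera(n);Rc=cv2.Rodrigues(np.array(c["rvec"],float))[0];print(n,"cam at",(-Rc.T@np.array(c["tvec"]).ravel()).round(3))
    K=np.array([[c["fx"],0,c["cx"]],[0,c["fy"],c["cy"]],[0,0,1]])
    q=cv2.projectPoints(np.array([p]),np.array(c["rvec"],float),np.array(c["tvec"],float),K,None)[0][0,0];print(q)
    if n=="scene":
        a,b=q.astype(int);cv2.imwrite("pics/s7.png",cv2.resize(c["pixels"][max(b-80,0):b+60,max(a-90,0):a+90],None,fx=4,fy=4,interpolation=cv2.INTER_CUBIC)); print(max(a-90,0),max(b-80,0))
    W=world(c);D=(c["depth"]>0)&(W[...,2]>.25)
    T=R.inv().apply(W[D]-p)
    for z0 in np.arange(-.16,.03,.01):
        s=T[(T[:,2]>=z0)&(T[:,2]<z0+.01)&(abs(T[:,1])<.11)&(abs(T[:,0])<.07)]
        if len(s)>2: print("z %.2f"%z0,len(s),"x",np.percentile(s[:,0],[2,98]).round(3),"y",np.percentile(s[:,1],[2,98]).round(3))
E
```

```text
time_s: 8.75
tool_pos: [0.6512, 0.004, 0.35]
tool_rot: [179.8, 0.3, 155.1]
force: [0.0, 1.0, -1.1]
grip_width: 0.0258
grasp_force: 0.0
[ 26.28401119  21.78668008 -42.36662778  65.32597154  14.66603032
  97.57263546  53.21369408]
top cam at [ 0.438 -0.041  1.076]
[264.2025586  115.67951914]
z -0.15 573 x [-0.037  0.036] y [-0.093  0.095]
z -0.14 25 x [-0.02   0.037] y [-0.094  0.093]
z -0.13 10 x [0.035 0.036] y [0.08  0.093]
z -0.12 18 x [0.031 0.036] y [0.074 0.087]
z -0.11 7 x [0.03  0.036] y [0.08  0.085]
scene cam at [0.883 0.335 0.963]
[245.34727012 193.45124365]
155 113
z -0.16 206 x [-0.025  0.025] y [-0.013  0.018]
z -0.15 1653 x [-0.036  0.034] y [-0.069  0.096]
z -0.14 320 x [-0.037  0.034] y [-0.068  0.096]
z -0.13 989 x [-0.037  0.036] y [-0.041  0.094]
z -0.12 333 x [-0.038  0.036] y [-0.078  0.088]
z -0.11 200 x [-0.038  0.036] y [-0.079  0.088]
z -0.09 11 x [-0.011  0.01 ] y [-0.018 -0.016]
```

View pics/s7.png

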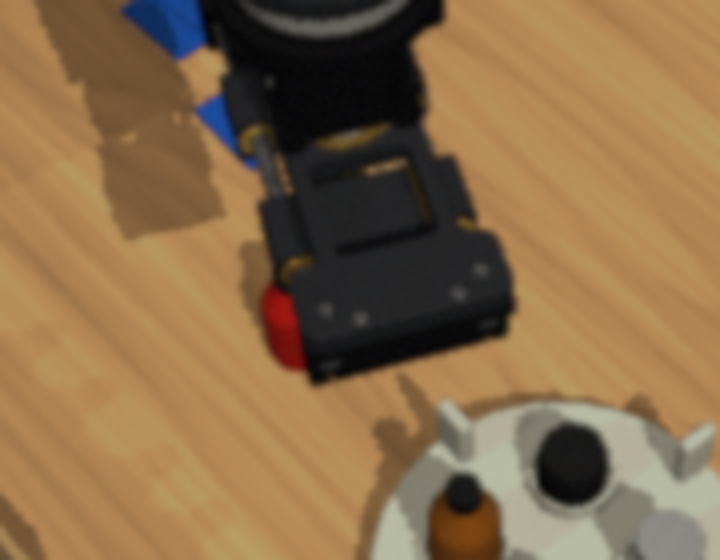

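The gripper's guides run along tool y, but its wide body hides the fingers from both cameras here. I'll move it away to the right and turn it so the scene camera sees under the body, then measure the fingers from depth.

```bash
python3 - <<'E'
from h import *
o=env.get_obs();s=np.array([*o["tool_pos"],155]);e=np.array([.42,-.40,.35,59])
plan([s+(e-s)*k/10 for k in (5,8,10)])
c=env.read_camera("scene");K=np.array([[c["fx"],0,c["cx"]],[0,c["fy"],c["cy"]],[0,0,1]])
print(cv2.projectPoints(e[None,:3],np.array(c["rvec"],float),np.array(c["tvec"],float),K,None)[0])
E
```

```text
[1.9, -23.1, -0.2] 48.1
[3.1, -37.0, -0.3] 76.9
[3.9, -46.3, -0.4] 96.1
[[[208.67598796  27.81844708]]]
```

```bash
python3 -m jog '[{"dp":[0.4,-4.6,0],"twist":9.6,"fingers":0.3},{"dp":[0.8,-9.3,0],"twist":19.2,"fingers":0.3},{"dp":[1.2,-13.9,0],"twist":28.8,"fingers":0.3},{"dp":[1.6,-18.5,0],"twist":38.4,"fingers":0.3},{"dp":[1.9,-23.1,0],"twist":48,"fingers":0.3},{"dp":[2.3,-27.8,1],"twist":57.6,"fingers":0.3},{"dp":[2.7,-32.4,2],"twist":67.2,"fingers":0.3},{"dp":[3.1,-37,3],"twist":76.9,"fingers":0.3}]' && python3 -m jog '[{"dp":[2,-4,2],"twist":9.6,"fingers":0.3},{"dp":[4,-8.2,3],"twist":19.2,"fingers":0.3},{"dp":[4,-8.2,3],"twist":19.2,"fingers":0.3}]'
python3 - <<'E'
from h import *
o=env.get_obs();p=np.array(o["tool_pos"]);R=Ro.from_euler("xyz",o["tool_rot"],degrees=True)
c=env.read_camera("scene");W=world(c)
K=np.array([[c["fx"],0,c["cx"]],[0,c["fy"],c["cy"]],[0,0,1]])
q=cv2.projectPoints(p[None],np.array(c["rvec"],float),np.array(c["tvec"],float),K,None)[0][0,0];print(q)
D=(c["depth"]>0)&(W[...,2]>p[2]-.03)
T=R.inv().apply(W[D]-p)
for z0 in np.arange(-.16,.03,.01):
    s=T[(T[:,2]>=z0)&(T[:,2]<z0+.01)&(abs(T[:,1])<.11)&(abs(T[:,0])<.07)]
    if len(s)>2: print("z %.2f"%z0,len(s),"x",np.percentile(s[:,0],[2,98]).round(3),"y",np.percentile(s[:,1],[2,98]).round(3),"yhist",np.histogram(s[:,1],np.arange(-.1,.11,.02))[0])
a,b=q.astype(int);cv2.imwrite("pics/s8.png",cv2.resize(c["pixels"][max(b-60,0):b+40,max(a-60,0):a+60],None,fx=5,fy=5,interpolation=cv2.INTER_CUBIC));print(max(a-60,0),max(b-60,0))
E
```

```text
time_s: 9.9
tool_pos: [0.4637, -0.3205, 0.314]
tool_rot: [-179.9, -0.0, 77.8]
force: [0.3, -0.7, 0.2]
grip_width: 0.0262
grasp_force: 0.0
time_s: 10.28
tool_pos: [0.3901, -0.2616, 0.2836]
tool_rot: [-179.7, 0.1, 58.9]
force: [-0.3, -0.5, -0.1]
grip_width: 0.0263
grasp_force: 0.0
[259.09902042  75.46341228]
z -0.16 177 x [-0.016  0.029] y [-0.048  0.016] yhist [ 0  0 26 56 47 48  0  0  0  0]
z -0.15 1209 x [-0.032  0.039] y [-0.092  0.093] yhist [173 218  72  43  44  70 110  86 206 187]
z -0.14 352 x [-0.019  0.04 ] y [-0.089  0.092] yhist [25 23 21 36 37 43 67 42 24 34]
z -0.13 463 x [-0.027  0.041] y [-0.083  0.084] yhist [ 16  18  33  87  32  27 135  73  20  22]
z -0.12 323 x [-0.026  0.041] y [-0.083  0.084] yhist [13 42 32 39 34 28 39 55 27 14]
z -0.11 58 x [-0.005  0.04 ] y [-0.085  0.084] yhist [ 7  9  3 10  7  1  9  4  2  6]
z -0.10 7 x [-0.008  0.016] y [-0.02  -0.018] yhist [0 0 0 1 6 0 0 0 0 0]
z -0.09 51 x [-0.007  0.014] y [-0.027  0.027] yhist [ 0  0  0 11 22  8 10  0  0  0]
z -0.08 50 x [0.003 0.014] y [-0.025  0.026] yhist [ 0  0  0 12 16 11 11  0  0  0]
z -0.07 39 x [0.006 0.015] y [-0.024  0.024] yhist [ 0  0  0  7 16 10  6  0  0  0]
z -0.06 40 x [-0.003  0.013] y [-0.022  0.022] yhist [ 0  0  0  3 19 13  5  0  0  0]
z -0.05 37 x [-0.005  0.014] y [-0.022  0.022] yhist [ 0  0  0  4 16  9  8  0  0  0]
z -0.04 28 x [-0.004  0.015] y [-0.022  0.022] yhist [ 0  0  0  2 14  9  3  0  0  0]
199 15
```

Depth shows the fingers, symmetric at y ±24 mm, ending about 33 mm behind the reported TCP. The real tips are therefore 33 mm higher than reported, which is why they passed over the 76 mm tab. I'll aim for a reported z of about 0.021, which puts the tips at about 54 mm.

```bash
python3 - <<'E'
from h import *
o=env.get_obs();s=np.array([*o["tool_pos"],o["tool_rot"][2]]);e=np.array([.6596,.0405,.15,177])
plan([s+(e-s)*k/12 for k in range(1,8)]);m=s+(e-s)*7/12;print();plan([m+(e-m)*k/5 for k in range(1,6)],m)
E
```

```text
[3.3, 0.6, 1.1] -9.8
[6.6, 1.2, 2.2] -19.7
[9.9, 1.8, 3.4] -29.5
[13.3, 2.4, 4.5] -39.4
[16.6, 3.0, 5.6] -49.2
[19.9, 3.6, 6.7] -59.0
[23.2, 4.2, 7.9] -68.9

[0.6, 3.3, 1.1] -9.8
[1.3, 6.6, 2.2] -19.7
[1.9, 9.9, 3.4] -29.5
[2.5, 13.2, 4.5] -39.4
[3.1, 16.6, 5.6] -49.2
```

```bash
python3 -m jog '[{"dp":[3.3,0.6,1.1],"twist":-9.8,"fingers":0.3},{"dp":[6.6,1.2,2.2],"twist":-19.7,"fingers":0.3},{"dp":[9.9,1.8,3.4],"twist":-29.5,"fingers":0.3},{"dp":[13.3,2.4,4.5],"twist":-39.4,"fingers":0.3},{"dp":[16.6,3,5.6],"twist":-49.2,"fingers":0.3},{"dp":[19.9,3.6,6.7],"twist":-59,"fingers":0.3},{"dp":[23.2,4.2,7.9],"twist":-68.9,"fingers":0.3}]' && python3 -m jog '[{"dp":[0.6,3.3,1.1],"twist":-9.8,"fingers":0.3},{"dp":[1.3,6.6,2.2],"twist":-19.7,"fingers":0.3},{"dp":[1.9,9.9,3.4],"twist":-29.5,"fingers":0.3},{"dp":[2.5,13.2,4.5],"twist":-39.4,"fingers":0.3},{"dp":[3.1,16.6,5.6],"twist":-49.2,"fingers":0.3},{"dp":[3.1,16.6,5.6],"twist":-49.2,"fingers":0.3},{"dp":[3.1,16.6,5.6],"twist":-49.2,"fingers":0.3}]'
python3 - <<'E'
from h import *
plan([[.6590,.0405,.06,177],[.6590,.0405,.021,177]])
E
```

```text
time_s: 11.2
tool_pos: [0.5509, -0.0859, 0.2061]
tool_rot: [180.0, -0.0, 128.2]
force: [-0.2, -0.1, 0.1]
grip_width: 0.0264
grasp_force: 0.0
time_s: 12.08
tool_pos: [0.6615, 0.0392, 0.1502]
tool_rot: [180.0, -0.1, 176.9]
force: [-0.5, -0.5, 0.4]
grip_width: 0.0259
grasp_force: 0.0
[0.3, 0.1, 9.0] -0.1
[0.3, 0.1, 12.9] -0.1
```

```bash
python3 -m jog '[{"dp":[0.3,0.1,4],"twist":0,"fingers":0.3},{"dp":[0.3,0.1,8],"twist":0,"fingers":0.3},{"dp":[0.3,0.1,9.5],"twist":0,"fingers":0.3},{"dp":[0.3,0.1,10.5],"twist":0,"fingers":0.3},{"dp":[0.3,0.1,11.3],"twist":0,"fingers":0.3},{"dp":[0.3,0.1,12.1],"twist":0,"fingers":0.3},{"dp":[0.3,0.1,12.9],"twist":0,"fingers":0.3},{"dp":[0.3,0.1,12.9],"twist":0,"fingers":0.3}]' && python3 -m jog '[{"dp":[0,-0.5,0],"twist":2,"fingers":0.3},{"dp":[0,-1,0],"twist":5,"fingers":0.3},{"dp":[0,-1.5,0],"twist":8,"fingers":0.3},{"dp":[0.1,-2,0],"twist":11,"fingers":0.3},{"dp":[0.1,-2,0],"twist":11,"fingers":0.3}]'
python3 - <<'E'
from h import *
tabs()
cx,cy=.5537,.046
o=env.get_obs();p=o["tool_pos"];print(np.degrees(np.arctan2(p[1]-cy,p[0]-cx)),o["tool_rot"][2]-180)
T=lambda a,z,r=.106:[cx+r*np.cos(np.radians(a)),cy+r*np.sin(np.radians(a)),z,a+180]
plan([T(-13.5-6*k,.021) for k in range(1,9)])
E
```

```text
time_s: 13.08
tool_pos: [0.6579, 0.0409, 0.0213]
tool_rot: [-180.0, -0.1, 177.0]
force: [-0.1, -0.9, 0.0]
grip_width: 0.0261
grasp_force: 0.0
time_s: 13.7
tool_pos: [0.6566, 0.02, 0.0223]
tool_rot: [-180.0, 0.0, 165.9]
force: [-0.1, -0.5, -0.5]
grip_width: 0.0261
grasp_force: 0.0
top 40 [213.4 177.6] angle 79.4
top 33 [245.9 225.5] angle 168.8
scene 39 [273.3 214.6] angle -100.2
scene 51 [332.7 226.2] angle 167.8
scene 58 [322.1 282.9] angle 79.2
-13.742663263771469 -13.974651270724848
[0.0, -1.1, 0.1] 5.5
[0.2, -2.2, 0.1] 11.5
[0.5, -3.2, 0.1] 17.5
[0.9, -4.3, 0.1] 23.5
[1.4, -5.3, 0.1] 29.5
[2.0, -6.2, 0.1] 35.5
[2.7, -7.1, 0.1] 41.5
[3.4, -7.9, 0.1] 47.5
```

It turns now (−7.2°). I'll push on round the circle.

```bash
python3 -m jog '[{"dp":[0,-1.1,0.1],"twist":5.5,"fingers":0.3},{"dp":[0.2,-2.2,0.1],"twist":11.5,"fingers":0.3},{"dp":[0.5,-3.2,0.1],"twist":17.5,"fingers":0.3},{"dp":[0.9,-4.3,0.1],"twist":23.5,"fingers":0.3},{"dp":[1.4,-5.3,0.1],"twist":29.5,"fingers":0.3},{"dp":[2,-6.2,0.1],"twist":35.5,"fingers":0.3},{"dp":[2.7,-7.1,0.1],"twist":41.5,"fingers":0.3},{"dp":[3.4,-7.9,0.1],"twist":47.5,"fingers":0.3}]'
python3 - <<'E'
from h import *
cx,cy=.5537,.046
o=env.get_obs();p=o["tool_pos"];print(np.degrees(np.arctan2(p[1]-cy,p[0]-cx)),np.hypot(p[1]-cy,p[0]-cx),o["tool_rot"][2]-180,o["qpos"])
T=lambda a,z,r=.106:[cx+r*np.cos(np.radians(a)),cy+r*np.sin(np.radians(a)),z,a+180]
plan([T(-61.5-6*k,.021) for k in range(1,9)])
E
```

```text
time_s: 14.8
tool_pos: [0.6045, -0.0469, 0.0213]
tool_rot: [179.9, -0.0, 118.4]
force: [-0.2, -0.2, -1.0]
grip_width: 0.0262
grasp_force: 0.4
-61.358281582577106 0.1058774331626979 -61.62866049639622 [ 27.28996964  23.88319585 -30.89535713  99.26774265  13.76863769
  60.58873944  20.12698801]
[0.0, -1.1, 0.0] 5.9
[0.2, -2.2, 0.0] 11.9
[0.5, -3.3, 0.0] 17.9
[0.9, -4.3, 0.0] 23.9
[1.4, -5.3, 0.0] 29.9
[2.0, -6.3, 0.0] 35.9
[2.7, -7.1, 0.0] 41.9
[3.5, -7.9, 0.0] 47.9
```

```bash
python3 -m jog '[{"dp":[0,-1.1,0],"twist":6,"fingers":0.3},{"dp":[0.2,-2.2,0],"twist":12,"fingers":0.3},{"dp":[0.5,-3.3,0],"twist":18,"fingers":0.3},{"dp":[0.9,-4.3,0],"twist":24,"fingers":0.3},{"dp":[1.4,-5.3,0],"twist":30,"fingers":0.3},{"dp":[2,-6.3,0],"twist":36,"fingers":0.3},{"dp":[2.7,-7.1,0],"twist":42,"fingers":0.3},{"dp":[3.5,-7.9,0],"twist":48,"fingers":0.3}]'
python3 - <<'E'
from h import *
cx,cy=.5537,.046
tabs()
o=env.get_obs();p=o["tool_pos"];print(np.degrees(np.arctan2(p[1]-cy,p[0]-cx)),np.hypot(p[1]-cy,p[0]-cx),o["tool_rot"][2]-180,o["qpos"])
T=lambda a,z,r=.106:[cx+r*np.cos(np.radians(a)),cy+r*np.sin(np.radians(a)),z,a+180]
plan([T(-109.5-6*k,.021) for k in range(1,9)])
E
```

```text
time_s: 15.8
tool_pos: [0.5185, -0.0545, 0.0214]
tool_rot: [179.9, 0.0, 70.4]
force: [0.6, 0.3, -0.7]
grip_width: 0.0261
grasp_force: 0.5
top 35 [264.4 145.3] angle -14.1
top 39 [214.  174.4] angle 74.9
top 36 [242.9 224.5] angle 164.4
scene 18 [278.6 214.9] angle -106.8
scene 52 [335.3 229.8] angle 161.5
scene 55 [255.8 264.7] angle -14.9
scene 61 [317.9 285.4] angle 73.1
-109.93214955373821 0.10630122502316393 -109.42642389335927 [ 25.49485672  13.05369329 -24.73219043 111.45254897   6.51410793
  56.83770608 -21.67383334]
[0.1, -1.0, 0.0] 6.1
[0.3, -2.1, 0.0] 12.1
[0.6, -3.2, 0.0] 18.1
[1.0, -4.2, 0.0] 24.1
[1.5, -5.2, 0.0] 30.1
[2.1, -6.1, 0.0] 36.1
[2.8, -7.0, 0.0] 42.1
[3.5, -7.8, 0.0] 48.1
```

```bash
python3 -m jog '[{"dp":[0.1,-1,0],"twist":6,"fingers":0.3},{"dp":[0.3,-2.1,0],"twist":12,"fingers":0.3},{"dp":[0.6,-3.2,0],"twist":18,"fingers":0.3},{"dp":[1,-4.2,0],"twist":24,"fingers":0.3},{"dp":[1.5,-5.2,0],"twist":30,"fingers":0.3},{"dp":[2.1,-6.1,0],"twist":36,"fingers":0.3},{"dp":[2.8,-7,0],"twist":42,"fingers":0.3},{"dp":[2.8,-7,0],"twist":42,"fingers":0.3}]'
python3 - <<'E'
from h import *
cx,cy=.5537,.046
tabs()
o=env.get_obs();p=o["tool_pos"];print(np.degrees(np.arctan2(p[1]-cy,p[0]-cx)),np.hypot(p[1]-cy,p[0]-cx),o["tool_rot"][2]-180,o["qpos"])
T=lambda a,z,r=.106:[cx+r*np.cos(np.radians(a)),cy+r*np.sin(np.radians(a)),z,a+180]
plan([T(a,.021) for a in (-153,-155,-157,-158,-159)])
E
```

```text
time_s: 16.9
tool_pos: [0.4617, -0.0039, 0.0211]
tool_rot: [180.0, -0.0, 28.8]
force: [-0.7, -0.1, -0.2]
grip_width: 0.026
grasp_force: 0.0
top 37 [232.8 150.1] angle 31.4
top 38 [289.3 163.4] angle -58.2
top 38 [218.2 206.3] angle 120.8
scene 28 [306.9 211.1] angle -149.8
scene 56 [253.8 235.8] angle -57.2
scene 61 [340.2 258.4] angle 120.0
scene 57 [284.3 287.8] angle 32.5
-151.05271970305014 0.10479155370014856 -151.29129832151798 [ 20.01101977   5.93939085 -23.57888049 119.1322446    2.8957242
  55.42354937 -66.38927708]
[-0.1, -0.4, 0.0] 1.7
[-0.1, -0.7, 0.0] 3.7
[-0.1, -1.1, 0.0] 5.7
[-0.0, -1.3, 0.0] 6.7
[-0.0, -1.5, 0.0] 7.7
```

```bash
python3 -m jog '[{"dp":[-0.1,-0.4,0],"twist":1.7,"fingers":0.3},{"dp":[-0.1,-0.7,0],"twist":3.7,"fingers":0.3},{"dp":[-0.1,-1,0],"twist":5.2,"fingers":0.3},{"dp":[0,-1.2,0],"twist":6.2,"fingers":0.3},{"dp":[0,-1.2,0],"twist":6.2,"fingers":0.3},{"dp":[0,-0.7,0],"twist":6.2,"fingers":0.3},{"dp":[0,-0.7,0],"twist":6.2,"fingers":0.3}]'
python3 - <<'E'
from h import *
tabs()
o=env.get_obs();p=o["tool_pos"];print(np.degrees(np.arctan2(p[1]-.046,p[0]-.5537)))
E
```

```text
time_s: 17.88
tool_pos: [0.4583, 0.001, 0.0209]
tool_rot: [180.0, -0.0, 22.3]
force: [-0.1, -0.1, 0.1]
grip_width: 0.0263
grasp_force: 0.0
top 35 [235.6 148.3] angle 26.8
top 38 [291.  166.5] angle -63.1
top 37 [216.3 203.2] angle 115.7
scene 31 [310.2 212.6] angle -155.0
scene 57 [255.1 232.6] angle -62.1
scene 56 [339.2 261.6] angle 115.3
scene 56 [280.5 286.5] angle 27.8
-154.98724965582366
```

The tab is at about −153.5°, against a target of −154.6°. I'll lift straight up, back off and measure the bottle directly.

```bash
python3 -m jog '[{"dp":[0,0,-2],"twist":0,"fingers":0.3},{"dp":[0,0,-5],"twist":0,"fingers":0.3},{"dp":[0,0,-9],"twist":0,"fingers":0.3},{"dp":[0,0,-14],"twist":0,"fingers":0.3},{"dp":[0,0,-18],"twist":0,"fingers":0.3},{"dp":[0,0,-18],"twist":0,"fingers":0.3}]'
python3 - <<'E'
from h import *
plan([[.40,-.25,.2,22]])
E
```

```text
time_s: 18.73
tool_pos: [0.4604, 0.0017, 0.2044]
tool_rot: [179.8, -0.3, 22.3]
force: [-0.2, -0.7, -0.7]
grip_width: 0.0262
grasp_force: 0.0
[-15.2, 21.0, 0.4] 0.3
```

```bash
python3 -m jog '[{"dp":[-2.5,3.5,0],"twist":0,"fingers":0.3},{"dp":[-5,7,0],"twist":0,"fingers":0.3},{"dp":[-7.5,10.5,0],"twist":0,"fingers":0.3},{"dp":[-10,14,0],"twist":0,"fingers":0.3},{"dp":[-12.5,17.5,0],"twist":0,"fingers":0.3},{"dp":[-15.2,21,0],"twist":0,"fingers":0.3},{"dp":[-15.2,21,0],"twist":0,"fingers":0.3}]'
python3 - <<'E'
from h import *
tabs()
ax=np.array([.5537,.046]);u=np.array([np.cos(np.radians(160.4)),np.sin(np.radians(160.4))])
ims=[]
for n in("top","scene"):
    c=env.read_camera(n);W=world(c);r=np.hypot(W[...,0]-ax[0],W[...,1]-ax[1]);im=c["pixels"]
    for lo,hi in((.1,.13),(.06,.1)):
        m=(W[...,2]>lo)&(W[...,2]<hi)&(r<.09)
        if lo<.1:
            h=cv2.cvtColor(im,cv2.COLOR_BGR2HSV);m&=(h[...,0]<18)&(h[...,1]>130)
        k,L,s,ce=cv2.connectedComponentsWithStats(m.astype(np.uint8))
        if k<2: continue
        i=1+s[1:,4].argmax();p=W[L==i].mean(0);d=p[:2]-ax
        print(n,lo,s[i,4],p.round(3),"along",(d@u).round(4),"side",(d[1]*u[0]-d[0]*u[1]).round(4))
    m=(W[...,2]>.012)&(W[...,2]<.03)&(r>.135)&(r<.17); p=W[m].mean(0);print("arrow",m.sum(),p, np.degrees(np.arctan2(p[1]-ax[1],p[0]-ax[0])))
    a,b=(255,187) if n=="top" else (295,250)
    ims.append(cv2.resize(im[b-75:b+75,a-65:a+65],None,fx=3,fy=3,interpolation=cv2.INTER_CUBIC))
cv2.imwrite("pics/end.png",np.hstack(ims))
E
```

```text
time_s: 19.6
tool_pos: [0.3949, -0.2536, 0.1995]
tool_rot: [-179.9, 0.1, 21.9]
force: [0.2, -0.1, -0.1]
grip_width: 0.026
grasp_force: 0.0
top 35 [235.5 148.1] angle 26.8
top 39 [290.9 166.6] angle -63.1
top 36 [216.2 203.2] angle 115.6
top 33 [272.  221.7] angle -153.8
scene 43 [310.7 211. ] angle -154.8
scene 55 [255.  232.6] angle -62.2
scene 61 [339.2 261.8] angle 115.2
scene 57 [280.5 286.6] angle 27.8
top 0.1 78 [0.498 0.065 0.118] along 0.0588 side 0.0013
top 0.06 155 [0.493 0.062 0.091] along 0.0623 side 0.0048
arrow 93 [0.41396159 0.09627392 0.02084899] 160.21270737849122
scene 0.1 110 [0.5   0.069 0.116] along 0.0587 side -0.0035
scene 0.06 217 [0.508 0.075 0.085] along 0.0524 side -0.0116
arrow 104 [0.41489773 0.09924598 0.02125287] 159.01267141193827
```

View pics/end.png

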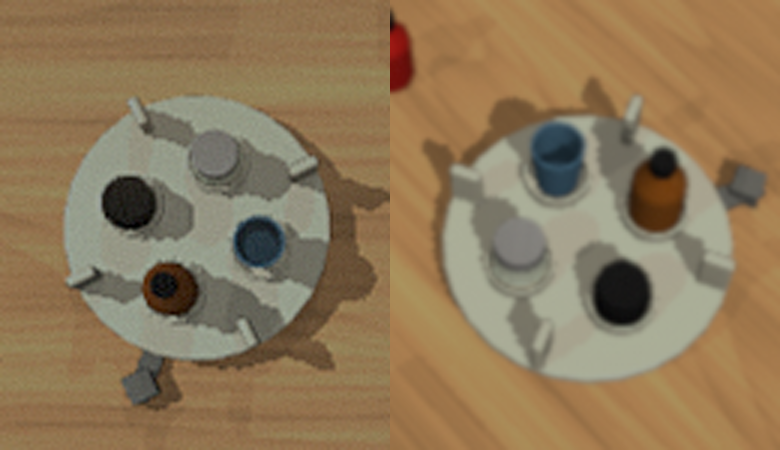

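The bottle (170,287 in the top view) stands in line with the arrow (140,383). Its cap measures about 1 mm (top view) and 4 mm (scene view) off the arrow's line, and all four things stand upright with the arm clear. I'm handing in.

```bash
python3 -c "
from cell import env
print(env.sign_off())"
```

```text
the job is handed in; nothing more can be done
None
```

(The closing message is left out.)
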